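# Square the tea chest into the corner of the pull-out tray

### The arm

A 7-joint arm with a two-finger parallel gripper is mounted at the origin on the work surface. World frame = base frame: x ahead of the robot, y to its left, z up, the work surface at z = 0. Lengths are in mm, angles in rad, forces in N, time in s.
With the tool pointing down it reaches from about 400 to 900 mm from the base axis. Payload 5.6 kg.
Tool frame: the origin (TCP) lies midway between the tips of the shut fingers; the grasp point (between the pads) lies 19 mm behind it; x points along the fingers, y is the direction in which the jaws open and shut, and the axes are right-handed (so a half turn about x gives the same grasp; the last joint's range is limited). The gripper opens to 92 mm and grips with 3 to 60 N. Pads are 20 mm wide; open, the fingers measure 128 mm over their backs; the gripper's body (75 mm by 189 mm) begins 69 mm behind the grasp point.
Start: joints at [1.13, 0.468, -0.012, 1.603, 0.006, 1.071, -0.056], TCP at [251.764, -599.27, 187.992] pointing down, gripper open.
Joint ranges: [-2.53, 2.53], [-0.31, 2.02], [-1.57, 1.55], [0.28, 2.44], [-1.29, 4.43], [0.15, 1.84], [-2.92, 2.92]. Speed limits (rad/s): [2.57, 2.57, 3.14, 3.14, 3.14, 3.14, 3.14].

### API

Orientations are given as a rotation vector (axis times angle).
In Python, from cell import robot, grip, kin, viewer gives the robot as it stands. Calls block until the motion is done:
- robot.movep(position, orientation): joint-space move of the TCP to a pose.
- robot.servo_line(position, feed=150, rotation=None): straight line of the TCP; rotation=None keeps the orientation; feed is the mean speed in mm/s.
- robot.goto_joints(angles): joint-space move.
- grip(opening, newtons=None): opening from 0.0 (shut) to 1.0 (fully open); newtons is the grip in N (None keeps the last); returns when the fingers have stopped.
- robot.hold(seconds).
- kin.ik(position, orientation): joint angles nearest the present ones, or None.
- robot.observe(): the state.
- viewer.read_camera(name): name is "side" or "top" or "wrist"; returns the picture (420x560x3 uint8, red, green, blue); there is no depth.
- viewer.camera_info(name): a dict with "camera_matrix" (3x3 intrinsics, pixels), "R" (3x3) and "t" (3): a world point X has camera coordinates R X + t. Camera axes: x right, y down, z forward; pixel columns grow to the right and rows downward; lengths in mm; the calibration is good to about 2 mm. A picture is of the moment at which its call begins: read the wrist's pose just before it. camera_info takes no time and is no camera call; for the wrist camera it gives the pose at the moment of the call.
A pose or a line that the arm cannot do raises robot.IKError and nothing moves.
- robot.job_done(): hands the job in, once; it reports no verdict.
Trained networks look in the newest picture that a camera, given by its name, has taken for a name from the list of things; names that differ only in an ending like _2 or _b are one class to them, and where a whole thing is asked for, a point or a joint stands for the part that bears it (a point fixed in the world has none). Each returns a list of dicts, best first, with "confidence" (0 to 1); they miss things now and then, are a little off and sometimes report something else, mostly with a low value. They report only what shows in the picture. A call takes as long as a camera call.
- viewer.silhouettes(name, camera): "mask" (420x560 bool, what is visible of it).
- viewer.pinpoint(name, camera): "at" ([x, y, z] in mm, in the coordinates of the camera as it stood for that picture, good to about 4 mm: a listed point, or the origin of a listed thing).
The state is a dict: "t": time; "joints": joint angles; "joint_velocities": joint speeds; "joint_torque": joint torques, N m; "tcp_pos": TCP position; "tcp_rot": TCP orientation; "contact_force": force on the tool from outside, world axes, zero at the start; "wrist_torque": the same for the moment, N m; "grip_width": opening from 0.0 (shut) to 1.0 (fully open).
Only numpy, scipy, OpenCV 4.12 (cv2) and the standard library are available. Lean on these libraries where they do the work, as an engineer would, in place of code of your own. Each camera call takes 0.05 s, during which the arm holds its last target. There are 200 camera calls.

### The job

Tidy the pull-out tray under the breakfast bar: push the dark wooden tea chest fully home into the far left corner of the tray's open part, as you face the tray's front, so that it sits flat on the tray floor with its back flush against the cross divider and its left side flush against the tray's left wall. The tray runs on slides, so do not shove it in or pull it out, and leave the glasses, the sugar bowl and everything else on the counter standing as they are.

Things in the scene. Friction and masses are not known exactly. Their poses are not given: they have to be found in the camera images.
- tea_chest: Closed dark wooden tea chest, brass catch on its front: a cuboid 110 mm (x, front to back) by 150 mm (y) by 70 mm high, 0.28 to 0.5 kg, too wide to grasp. It stands free on the tray floor, up to 0.2 rad askew and 5 to 85 mm short of each stop; 1 to 4 N slide it. Origin: centre of its underside; +x points from the catch side to its back, +y to its left side.
- chest_corner (a point): The chest's back left bottom corner: at (55, 75, 0) mm in the chest's frame, axes parallel to the chest's.
- tray_corner (a point): Inner corner of the pull-out tray: cross divider's front face (plane x = 0) meets left wall's inner face (plane y = 0) on the tray floor, 20 mm above the worktop. Moves with the tray. +x points in towards the bar, +y left, z up; the open part lies at negative x and y: 205 mm deep, 500 mm wide. Its front, walls and divider are oak, 12 mm thick, and rise 32 mm above the floor.
- tray_front (a point): Middle of the top edge of the tray's low front, on its inner face; same axes. A bar handle, 128 mm long, sticks out 26 mm from the front's outer face, below the rim.
- ledge_edge (a point): Middle of the front top edge of the bar's oak ledge, 127 mm above the worktop, 7 to 27 mm behind the divider's front face at the start; the ledge runs 430 mm to either side and covers the rear of the tray.
- pullout (a joint): Position of the pull-out tray along its slides, m: grows as it is pulled out (towards -x of tray_corner), 0 a little over halfway out, -0.235 shut, 0.065 its end stop; starts at -0.01 to 0.01. The slides are stiff: about 18 N along x moves the tray; sideways it is rigid.
- glass_1: Tea glass in a chrome holder, 65 mm wide and 105 mm high with a handle that reaches 60 mm from its axis, standing in the right half of the tray. Origin: centre of its underside, z up.
- glass_2: A second such glass, also in the right half of the tray.
- glass_3: A third such glass, on the hexagonal tray. Origin: centre of its underside.
- sugar_bowl: Mustard yellow lidded ceramic sugar bowl, 94 mm wide and 97 mm high, on the hexagonal tray. Origin: centre of its underside.
- hex_tray: Hexagonal stainless tray, 260 mm across flats, rim 21 mm high, on the worktop at the right. Origin: centre of its underside.
- tea_strainer: Metal tea strainer in its drip dish, 68 mm wide and 35 mm high with a 125 mm handle, on the worktop at the left. Origin: centre of the dish's underside.
- jam_jar: Jar of jam, 68 mm wide and 85 mm high, on the worktop at the left. Origin: centre of its underside.

How it is judged (in metres and radians):
At the end, for the whole second after the job is handed in: The chest's back left corner is within 4 mm of the divider and of the left wall, its sides are parallel to them within 0.03 rad, it stands flat on the tray floor (within 4 mm and 0.05 rad) and at rest, and the tray is within 30 mm of where it stood (x of chest_corner in the frame of tray_corner between -0.004 and 0.004 m and y of chest_corner in the frame of tray_corner between -0.004 and 0.004 m and z of chest_corner in the frame of tray_corner below 0.004 m and angle between the x axis of tea_chest and the x axis of tray_corner, either way round below 0.03 rad and angle between tea_chest's own z axis and vertical below 0.05 rad and linear speed of tea_chest below 0.01 m/s and distance of tray_corner from where it was at the start of the episode below 0.03 m); the robot touches nothing.
It fails at once if the pull-out tray is shoved in or pulled out by more than 30 mm (distance of tray_corner from where it was at the start of the episode above 0.03 m).
It fails at once if a glass in the tray is shifted by more than 50 mm or tipped (distance of any of glass_1, glass_2 from where it was at the start of the episode above 0.05 m or angle between any of glass_1, glass_2's own z axis and vertical above 0.35 rad).
It fails at once if something on the worktop is shifted by more than 30 mm or tipped (distance of any of glass_3, sugar_bowl, hex_tray, tea_strainer, jam_jar from where it was at the start of the episode above 0.03 m or angle between any of glass_3, sugar_bowl, jam_jar's own z axis and vertical above 0.35 rad).
It also fails if it takes over 45 s, if anything falls off the work surface, if the arm or the gripper's body presses on something with over 40 N, if the wrist force passes 120 N, or if a joint passes its speed limit or range.

## Working session

There is one attempt and no reset: what is moved stays moved. The work goes in short steps, each a Python script; the robot and the scene stay as the last script left them, time stands still between calls to the robot, and variables do not carry over. Pictures are saved under pics/ and viewed, about 8 in all and at most 12, crops included, and the job is handed in when it is done.

```bash
mkdir -p pics; ls; cat > h.py <<'E'
import numpy as np, cv2
from cell import robot, grip, kin, viewer
def snap(c,fn=None):
    i=viewer.camera_info(c); p=viewer.read_camera(c)
    if fn: cv2.imwrite('pics/'+fn,p[:,:,::-1])
    return p,i
def world(p,i): return np.array(i['R']).T@(np.array(p)-np.array(i['t']))
def pin(n,c,i):
    return [(round(d['confidence'],2),world(d['at'],i).round(1).tolist()) for d in viewer.pinpoint(n,c)]
E
python3 - <<'E'
from h import *
ims=[]
for c in ('top','side'):
    p,i=snap(c,c+'0.png')
    print(c,np.array(i['camera_matrix']).round(1).tolist(),np.array(i['R']).round(3).tolist(),np.array(i['t']).round(1).tolist())
    for n in ['tea_chest','chest_corner','tray_corner','tray_front','ledge_edge','glass_1','glass_3','sugar_bowl','hex_tray','tea_strainer','jam_jar']:
        print(n,pin(n,c,i)[:3])
s=robot.observe();print(s['t'],s['tcp_pos'],s['tcp_rot'])
E
```

```text
pics
top [[422.0, 0.0, 274.3], [0.0, 422.0, 209.9], [0.0, 0.0, 1.0]] [[-0.02, -1.0, 0.003], [-0.983, 0.019, -0.183], [0.183, -0.007, -0.983]] [-37.3, 512.4, 1412.2]
tea_chest [(0.7, [511.7, 73.1, 18.6])]
chest_corner []
tray_corner [(0.76, [574.4, 230.8, 21.3])]
tray_front [(0.81, [391.7, -38.7, 49.4])]
ledge_edge [(0.88, [612.8, -18.2, 123.7])]
glass_1 [(0.86, [554.6, -146.7, 19.2]), (0.79, [481.4, -609.2, 2.8]), (0.66, [478.7, -214.4, 19.4])]
glass_3 [(0.86, [554.6, -146.7, 19.2]), (0.79, [481.4, -609.2, 2.8]), (0.66, [478.7, -214.4, 19.4])]
sugar_bowl [(0.69, [483.9, -611.0, 4.8]), (0.62, [421.4, -532.8, 5.7]), (0.47, [348.7, 422.4, 0.6])]
hex_tray [(0.89, [451.3, -571.3, 1.7])]
tea_strainer [(0.92, [347.7, 422.2, 3.9])]
jam_jar [(0.96, [552.5, 482.6, 3.3]), (0.33, [391.2, -35.3, 51.3])]
side [[400.7, 0.0, 280.4], [0.0, 400.7, 213.2], [0.0, 0.0, 1.0]] [[-0.995, -0.1, 0.026], [-0.074, 0.52, -0.851], [0.072, -0.848, -0.525]] [500.1, 128.1, 1104.0]
tea_chest [(0.72, [512.4, 73.5, 22.3])]
chest_corner [(0.62, [570.7, 150.5, 21.9])]
tray_corner [(0.59, [581.0, 231.1, 23.0]), (0.31, [458.7, -574.9, 3.1])]
tray_front [(0.91, [393.1, -35.3, 53.7])]
ledge_edge [(0.78, [616.7, -17.8, 127.0])]
glass_1 [(0.9, [482.2, -211.9, 20.9]), (0.58, [556.2, -147.5, 19.5])]
glass_3 [(0.9, [482.2, -211.9, 20.9]), (0.58, [556.2, -147.5, 19.5])]
sugar_bowl [(0.9, [424.2, -531.3, -3.4])]
hex_tray [(0.66, [457.5, -574.9, 4.5])]
tea_strainer [(0.82, [352.4, 421.0, -1.6])]
jam_jar [(0.81, [558.3, 488.0, -3.1])]
1.2 [ 251.75697176 -599.26413914  187.98120785] [ 2.00296882  0.40360635 -2.00306276]
```

View pics/top0.png

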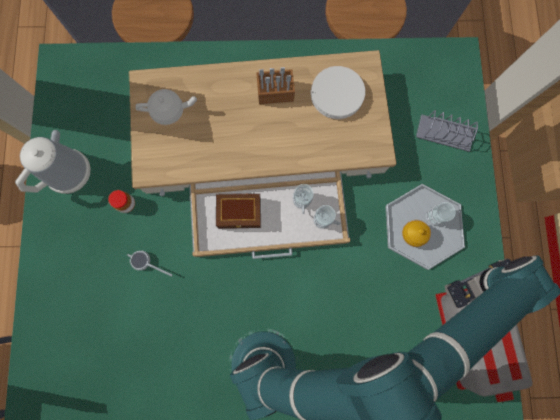

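View pics/side0.png

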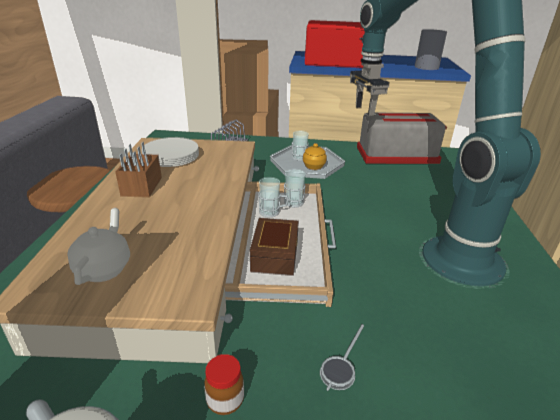

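The top and side views show the chest at about x=512, y=73 with yaw near -0.02. The tray yaw is about +0.078, and its corner is near (577, 231). In the top picture the chest is at about (238,211) and the glasses are at about (303,196) and (325,217). I'll push with both open fingers straddling the catch, towards the divider first.

```bash
cat >> h.py <<'E'
from scipy.spatial.transform import Rotation as Ro
YAW=0.078
C=np.array([577.5,231.,20.])
def T(x,y,z): # tray frame -> world
    c,s=np.cos(YAW),np.sin(YAW); return C+np.array([c*x-s*y,s*x+c*y,z])
def toT(p):
    c,s=np.cos(YAW),np.sin(YAW); d=np.array(p)-C; return np.array([c*d[0]+s*d[1],-s*d[0]+c*d[1],d[2]])
def rot(a): # jaw axis at world yaw a
    x=np.array([0,0,-1.]); y=np.array([np.cos(a),np.sin(a),0]); return Ro.from_matrix(np.c_[x,y,np.cross(x,y)]).as_rotvec()
def best(p,a):
    q0=robot.observe()['joints']; o=[]
    for k in (0,np.pi):
        q=kin.ik(p,rot(a+k))
        if q is not None: o.append((abs(np.array(q)-q0).max(),a+k))
    return min(o)[1] if o else None
def push(ax,goal,y,z,F,step,f0,feed=60):
    """advance along tray axis ax (0/1) from present pos to goal, stop at force F"""
    d=[np.cos(YAW),np.sin(YAW),0] if ax==0 else [-np.sin(YAW),np.cos(YAW),0]
    p=toT(robot.observe()['tcp_pos'])[ax]; log=[]
    while p<goal:
        p=min(p+step,goal); robot.servo_line(T(p,y,z) if ax==0 else T(y,p,z),feed=feed)
        s=robot.observe(); f=-(s['contact_force']-f0)@d; log.append((round(toT(s['tcp_pos'])[ax],1),round(f,1)))
        if f>F: break
    return log
E
python3 - <<'E'
from h import *
s=robot.observe(); print(s['t'])
ch=toT([512,73.3,20]); print('chest in tray',ch, toT([392.4,-37,52]), toT([555.4,-147,20]),toT([480.5,-213,20]))
x0=ch[0]-55-30; P=T(x0,ch[1],25)
a=best(T(x0,ch[1],280),np.pi/2+YAW); print(x0,a,kin.ik(T(-120,ch[1],25),rot(a)) is not None, best(T(-55,ch[1]-110,200),YAW))
robot.servo_line([s['tcp_pos'][0],s['tcp_pos'][1],300],feed=250)
robot.movep(T(x0,ch[1],280),rot(a))
s=robot.observe();print(s['t'],s['tcp_pos'],s['contact_force'],s['grip_width'],s['joints'])
p,i=snap('wrist','w1.png'); print(pin('tray_corner','wrist',i),pin('tea_chest','wrist',i),pin('chest_corner','wrist',i))
snap('top','t1.png')
E
```

```text
1.2
chest in tray [ -77.58898099 -152.11669872    0.        ] [-205.42002101 -252.76199273   32.        ] [ -51.4869182  -375.12865427    0.        ] [-131.30196941 -435.09170623    0.        ]
-162.58898098505108 1.6487963267948966 True 0.078
4.2417 [427.56332102  65.9311125  299.96469759] [ 0.29480231 -0.3331159  -0.43204332] 1.0004358412678243 [ 0.6859037   0.04198549 -0.91737815  1.91255675  0.03545969  1.20372751
  1.4032288 ]
[(0.78, [579.9, 230.2, 21.0])] [(0.67, [509.0, 80.1, 20.3])] []
```

View pics/w1.png

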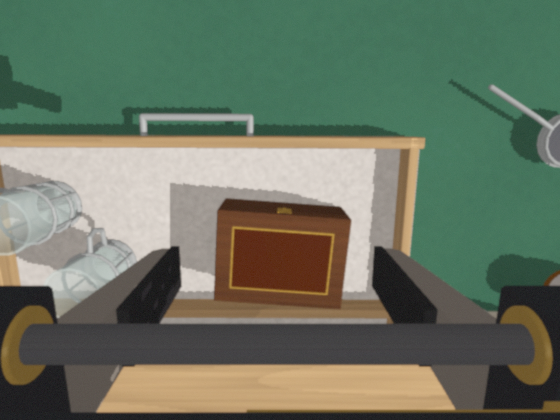

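The wrist view shows the tray front edge (y≈140) level with the jaw axis, so the yaw matches. The chest is centred at column ≈282, between the fingers, with its catch at (285,211). I'll go down and push in.

```bash
python3 - <<'E'
from h import *
p=toT(robot.observe()['tcp_pos']); x0,y=p[0],p[1]
robot.servo_line(T(x0,y,60),feed=200)
s=robot.observe(); f0=s['contact_force']; print(f0)
robot.servo_line(T(x0,y,25),feed=80)
s=robot.observe(); print(s['t'],s['contact_force'])
L=push(0,-105,y,25,9,3,s['contact_force'])
print(L); s=robot.observe(); print(s['t'],s['contact_force'])
p,i=snap('top','t2.png'); print(pin('tea_chest','top',i),pin('tray_corner','top',i))
p,i=snap('side','s2.png'); print(pin('tea_chest','side',i),pin('tray_corner','side',i),pin('chest_corner','side',i))
E
```

```text
[-0.577088    0.71609046 -0.68831307]
6.3333 [ 0.09026929  0.91762231 -0.02182645]
[(np.float64(-158.8), np.float64(0.3)), (np.float64(-156.1), np.float64(0.1)), (np.float64(-153.2), np.float64(-0.1)), (np.float64(-150.2), np.float64(-0.0)), (np.float64(-147.3), np.float64(-0.0)), (np.float64(-144.4), np.float64(0.9)), (np.float64(-141.2), np.float64(0.9)), (np.float64(-138.0), np.float64(0.7)), (np.float64(-134.9), np.float64(1.0)), (np.float64(-132.0), np.float64(0.1)), (np.float64(-129.0), np.float64(0.4)), (np.float64(-126.0), np.float64(0.7)), (np.float64(-122.9), np.float64(0.3)), (np.float64(-119.9), np.float64(0.4)), (np.float64(-117.5), np.float64(2.6)), (np.float64(-117.5), np.float64(9.9))]
10.3333 [-9.84049718  0.52712898  5.980381  ]
[] [(0.71, [577.8, 231.5, 21.0])]
[(0.6, [535.5, 81.8, 23.0])] [(0.87, [578.6, 230.7, 22.8])] [(0.97, [589.6, 158.2, 19.5])]
```

Contact with the divider was firm at about 10 N and the tray did not move. Next is the push to the left.

```bash
python3 - <<'E'
from h import *
p=toT(robot.observe()['tcp_pos'])
robot.servo_line(T(p[0]-14,p[1],25),feed=80)
robot.servo_line(T(p[0]-14,p[1],150),feed=200)
y0=toT([535.5,81.8,20])[1]-75-32; X=-53
a=best(T(X,y0,150),YAW); print(y0,a)
robot.movep(T(X,y0,150),rot(a)); grip(0.5)
robot.servo_line(T(X,y0,60),feed=200); robot.servo_line(T(X,y0,28),feed=80)
s=robot.observe(); print(s['t'],s['contact_force'],toT(s['tcp_pos']),s['grip_width'])
L=push(1,-152,X,28,8,3.5,s['contact_force'],feed=60)
print([(float(a),float(b)) for a,b in L]); s=robot.observe(); print(s['t'],s['contact_force'])
p,i=snap('top','t3.png')
p,i=snap('side','s3.png'); print(pin('tea_chest','side',i),pin('tray_corner','side',i),pin('chest_corner','side',i))
E
```

```text
-252.47368451723887 0.078
14.95 [-0.13733428 -0.0824259   0.48520368] [ -53.16070165 -252.33657757   27.6437189 ] 0.5016043673095166
[(-248.4, -0.0), (-245.0, -0.5), (-241.5, 0.2), (-238.0, -0.1), (-234.5, 0.2), (-231.0, -0.9), (-227.7, 0.2), (-224.1, -0.1), (-220.3, -0.5), (-216.7, 0.1), (-213.3, 0.0), (-209.8, -0.7), (-206.3, 0.0), (-202.8, -0.0), (-199.3, 0.2), (-195.8, 0.8), (-192.3, 0.3), (-188.8, 0.6), (-185.3, 0.4), (-181.8, 0.0), (-178.3, 0.5), (-174.8, 0.8), (-171.3, 0.6), (-167.8, 0.1), (-164.3, 0.3), (-160.8, 0.5), (-160.1, 6.0), (-160.0, 11.1)]
21.95 [ -2.76094554 -11.40951677   5.50683977]
[] [(0.96, [582.4, 233.3, 23.5])] [(0.85, [581.9, 228.3, 20.8])]
```

```bash
python3 - <<'E'
from h import *
p=toT(robot.observe()['tcp_pos'])
robot.servo_line(T(p[0],p[1]-12,28),feed=80)
robot.servo_line(T(p[0],p[1]-12,150),feed=200)
a=best(T(-145,-75,230),np.pi/2+YAW)
robot.movep(T(-150,-75,230),rot(a)); grip(1.0)
p,i=snap('wrist','w4.png'); print(pin('tray_corner','wrist',i),pin('chest_corner','wrist',i),pin('tea_chest','wrist',i))
p,i=snap('side'); cv2.imwrite('pics/s4.png',cv2.resize(p[200:330,200:360,::-1],None,fx=4,fy=4,interpolation=2)); print(robot.observe()['t'])
E
```

```text
[] [] [(0.81, [528.5, 150.8, 17.5])]
25.6417
```

View pics/w4.png

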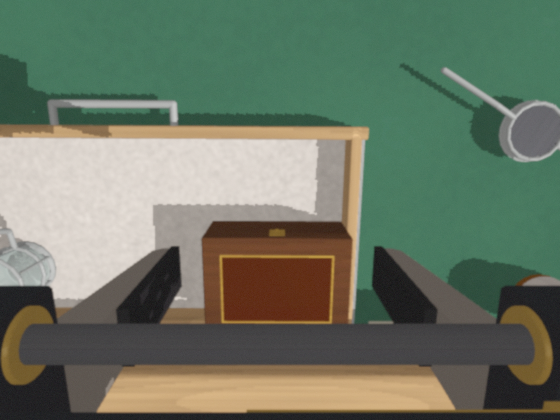

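View pics/s4.png

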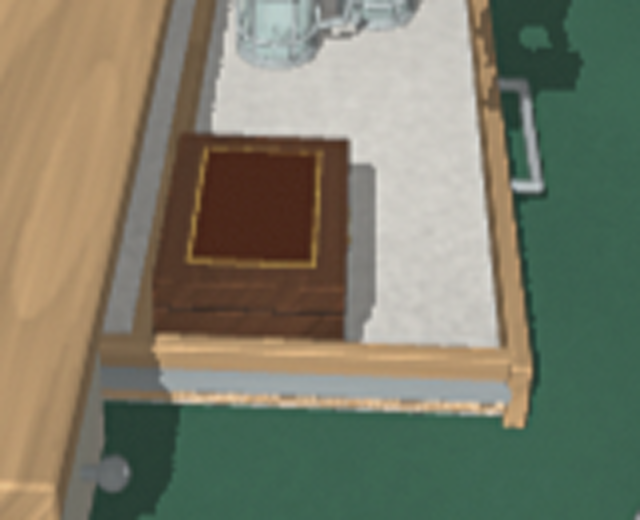

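The wrist and side crops show the chest square in the corner: its left side is on the left wall (wrist column ≈350) and its back is on the divider. I'll give one last squaring push towards the divider, and if that looks right, retreat and check.

```bash
python3 - <<'E'
from h import *
grip(0.8)
robot.servo_line(T(-150,-75,60),feed=200); robot.servo_line(T(-150,-75,25),feed=80)
f0=robot.observe()['contact_force']
robot.servo_line(T(-127,-75,25),feed=60)
L=push(0,-105,-75,25,9,2.5,f0); print([(float(a),float(b)) for a,b in L])
p=toT(robot.observe()['tcp_pos'])
robot.servo_line(T(p[0]-14,-75,25),feed=80); robot.servo_line(T(p[0]-14,-75,230),feed=250)
robot.servo_line(T(-200,-200,300),feed=250)
s=robot.observe(); print(s['t'],s['contact_force'])
p,i=snap('wrist','w5.png'); print(pin('tea_chest','wrist',i),pin('tray_corner','wrist',i))
p,i=snap('side'); cv2.imwrite('pics/s5.png',cv2.resize(p[180:330,200:360,::-1],None,fx=4,fy=4,interpolation=2)); 
for n in ['tea_chest','chest_corner','tray_corner','tray_front','glass_1','sugar_bowl','tea_strainer','jam_jar']: print(n,pin(n,'side',i))
E
```

```text
[(-124.4, -0.2), (-121.7, 0.1), (-119.2, 0.5), (-117.1, 1.7), (-117.0, 6.3), (-117.0, 13.3)]
31.8667 [-0.49404418  0.48498162  0.73544297]
[(0.82, [531.1, 153.2, 17.9])] []
tea_chest [(0.86, [532.2, 149.2, 24.6])]
chest_corner [(0.81, [582.4, 226.6, 21.3]), (0.46, [562.0, 486.6, -3.0])]
tray_corner [(0.58, [579.1, 233.8, 24.6]), (0.19, [583.4, 231.7, 21.1])]
tray_front [(0.8, [396.2, -30.8, 53.0]), (0.23, [356.0, 418.6, 0.2])]
glass_1 [(0.97, [486.7, -212.6, 20.8]), (0.87, [485.5, -609.5, 7.3]), (0.83, [554.7, -145.7, 18.2]), (0.49, [393.2, -33.2, 53.8])]
sugar_bowl [(0.83, [425.9, -531.0, -2.9])]
tea_strainer [(0.72, [354.8, 418.7, -1.5]), (0.56, [481.2, -215.3, 22.5])]
jam_jar [(0.8, [559.2, 486.5, -3.0])]
```

View pics/s5.png

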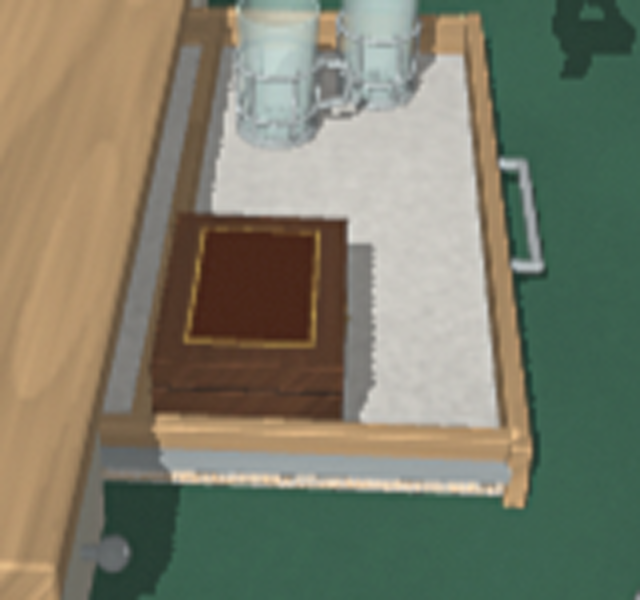

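View pics/w5.png

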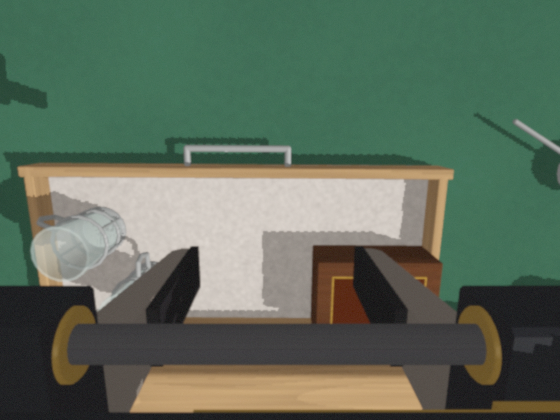

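The side and wrist views show the chest square in the corner. I'll check the left gap more finely from the wrist picture, which costs no clock time.

```bash
python3 - <<'E'
from h import *
i=viewer.camera_info('wrist'); K,R,t=map(np.array,(i['camera_matrix'],i['R'],i['t']))
im=cv2.imread('pics/w5.png')
# predicted overlay: flush chest (z=70 top) and wall/divider tops at z=32
def pr(x,y,z): q=K@(R@T(x,y,z)+t); return q[:2]/q[2]
for n,q in dict(front_in=(-205,0,32),chFLtop=(-110,0,70),chFRtop=(-110,-150,70),wall_mid=(-150,0,32),chFLbot=(-110,0,0),chFRbot=(-110,-150,0)).items(): print(n,pr(*q).round(1))
cv2.imwrite('pics/w5c.png',cv2.resize(im[160:300,300:460],None,fx=5,fy=5,interpolation=cv2.INTER_NEAREST)[:600])
E
```

```text
front_in [437.6 176.5]
chFLtop [442.9 259.8]
chFRtop [317.7 259.9]
wall_mid [433.3 219.7]
chFLbot [421.1 242.2]
chFRbot [312.2 242.3]
```

View pics/w5c.png

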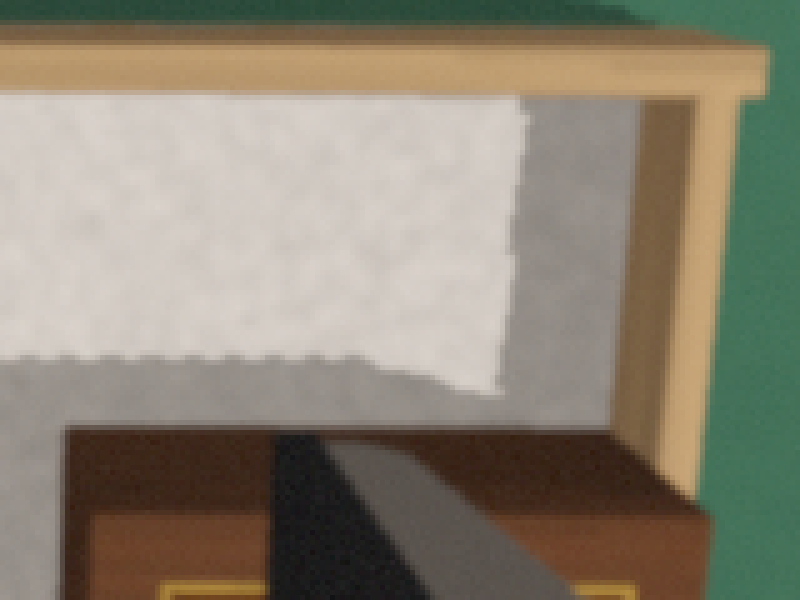

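The crop shows the chest's front left bottom corner at crop pixel (612,430). That is on the line where the wall meets the floor, so the side is flush to within about 1 mm, and the front edge is parallel. I'm handing in.

```bash
python3 - <<'E'
from h import *
robot.job_done(); print(robot.observe()['t'])
E
```

```text
the job is handed in; nothing more can be done
the job is handed in; nothing more can be done
```

The tea chest is in the far left corner of the tray, and I handed the job in shortly after 32 s on the robot's clock. I pushed it with two fingers to the divider, then left to the wall, then squared it once more against the divider. Each push ended on a hard stop at 10–13 N, below the roughly 18 N that moves the tray.

**Last checks:**
- **Divider:** both divider pushes stopped at the same place within 0.5 mm, but the back edge itself was not seen close up.
- **Left wall:** a wrist close-up shows the chest's lower left edge on the line where the wall meets the floor, within about 1 mm, and its front parallel to the tray.
- **Tray and other things:** the tray, both tray glasses, the sugar bowl, strainer and jam jar were found within about 7 mm of their starting positions, which is near the detector's noise. I did not check the hexagonal tray again. The third glass was found in its starting place.
- **Robot:** it was clear of everything.

**One disagreement:** the last side-camera detection put the chest's back corner 5–7 mm short of the left wall. I put that down to the detector's accuracy of about 4 mm on each point, and trusted the hard stop and the close-up instead.

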